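Load carbon bars on the purge rail, then set and lock the gas regulator

TASK

Lay every carbon honeycomb bar from the board crosswise on the narrow raised gas rail, each balanced with its middle over a jet of its own and square to the rail. Once they are all on, draw the sliding lock of the regulator fully back, turn the knob until its white pointer stands at the black mark on the bezel, and then push the lock fully home over the knob again. Finish with the knob still at the mark and every bar lying still on its jet, and leave the dish, the tube and the jar alone.

Things in the scene. Friction and masses are not known exactly. Their poses are not given: they have to be found in the camera images.
- rail: Fixed raised aluminium gas rail: straight bar 430 mm long (its y), 30 mm wide (its x), flat top 55 mm above the bench, on two feet (plates 90 x 70 x 8 mm with a post) 150 mm either side of the middle. Midway between each two jets a low cross fin stands on the top: 8 mm high, 5 mm thick along the rail, 22 mm wide. Origin on the bench under its middle, z up.
- jet0 (a point): Gas jet 0: a flush dark ring 20 mm across with a hole, on the flat top of the rail, midway across its width; five of them, 90 mm apart along the rail (jet 0 at its -y end). The point lies on the rail's top, 55 mm above the bench; axes as the rail.
- jet1 (a point): Gas jet 1: a flush dark ring 20 mm across with a hole, on the flat top of the rail, midway across its width; five of them, 90 mm apart along the rail (jet 0 at its -y end). The point lies on the rail's top, 55 mm above the bench; axes as the rail.
- jet2 (a point): Gas jet 2: a flush dark ring 20 mm across with a hole, on the flat top of the rail, midway across its width; five of them, 90 mm apart along the rail (jet 0 at its -y end). The point lies on the rail's top, 55 mm above the bench; axes as the rail.
- jet3 (a point): Gas jet 3: a flush dark ring 20 mm across with a hole, on the flat top of the rail, midway across its width; five of them, 90 mm apart along the rail (jet 0 at its -y end). The point lies on the rail's top, 55 mm above the bench; axes as the rail.
- jet4 (a point): Gas jet 4: a flush dark ring 20 mm across with a hole, on the flat top of the rail, midway across its width; five of them, 90 mm apart along the rail (jet 0 at its -y end). The point lies on the rail's top, 55 mm above the bench; axes as the rail.
- board: Fixed flat grey board 150 (x) x 460 (y) x 4 mm on the bench, where the carbon bars lie at the start. Origin on the bench under its middle.
- bar0: Black carbon honeycomb bar, 110 mm long (its x), square section 30 x 30 mm (y, z), about 0.10 kg; origin at its middle. All bars are alike and may lie on any long face; 3 to 5 are present.
- bar1: Black carbon honeycomb bar, 110 mm long (its x), square section 30 x 30 mm (y, z), about 0.10 kg; origin at its middle. All bars are alike and may lie on any long face; 3 to 5 are present.
- bar2: Black carbon honeycomb bar, 110 mm long (its x), square section 30 x 30 mm (y, z), about 0.10 kg; origin at its middle. All bars are alike and may lie on any long face; 3 to 5 are present.
- bar3: Black carbon honeycomb bar, 110 mm long (its x), square section 30 x 30 mm (y, z), about 0.10 kg; origin at its middle. All bars are alike and may lie on any long face; 3 to 5 are present.
- bar4: Black carbon honeycomb bar, 110 mm long (its x), square section 30 x 30 mm (y, z), about 0.10 kg; origin at its middle. All bars are alike and may lie on any long face; 3 to 5 are present.
- console: Fixed regulator console: grey box 235 (x) x 130 (y) x 50 mm with knob, mark and lock on its flat top; origin on the bench under its middle. The knob's axis is 55 mm to its +x; the lock slides along its x.
- knob (a joint): Angle of the regulator knob, rad, 0 to 4.2, growing clockwise seen from above. At 0 its pointer stands at +150 degrees (counter-clockwise from the console's +x, seen from above); it is stiff and stays where it is left. It points at the mark when joint knob = 2.618 + joint mark.
- knob_grip (a point): Point on the knob's vertical axis, 78 mm above the bench, at the height to grip. Its x axis is the way the pointer points. The knob: a black round skirt of 68 mm diameter (top 58 mm above the bench) with an upright bar grip on it, 46 mm long (x), 12 mm thick (y), from 58 to 92 mm above the bench; a white pointer line runs from the middle to one end only.
- knob_pointer (a point): Point 40 mm from the knob's axis in the pointer's direction, 58 mm above the bench (just off the skirt's rim).
- mark (a joint): Angle of the set-point mark, a black wedge on the white bezel round the knob that points to the knob, rad, clockwise from above; 0 when it stands on the console's +x side of the knob. It cannot be gripped and does not move in a run.
- mark_point (a point): Point 40 mm from the knob's axis in the mark's direction, about 58 mm above the bench; the knob is set when its pointer point is here.
- lock (a joint): Travel of the sliding lock, m: 0 fully home (its two arms on both sides of the knob), 0.070 fully drawn back (arms clear of the knob), moving towards the console's -x as it grows. Stays where it is left; takes about 2 N.
- lock_handle (a point): Grip point of the lock, 85 mm above the bench: the grey upright grip block of the lock, 22 mm along the slide (x) x 16 mm across (y), from 66 to 100 mm above the bench, best pinched across y. The lock is a steel fork 5 mm thick (61 to 66 mm above the bench); the grip stands 60 mm to the -x side of the knob's axis when fully home.
- dish: Bystander: glass dish 90 mm across, 18 mm high, with black pellets.
- tube: Bystander: black hollow carbon cylinder standing upright, 60 mm across, 75 mm high.
- jar: Bystander: amber glass jar, 68 mm across, 110 mm high.
There are look-alikes about, which are no part of the job. Leave any red look-alike of the bar1 alone.

How it is judged:
On the way, in this order (a step that is already met when the one before it is completed fails the run):
1. every bar lies crosswise on the rail over a jet, released ((horizontal distance between bar0 and jet0 below 0.014 m or horizontal distance between bar0 and jet1 below 0.014 m or horizontal distance between bar0 and jet2 below 0.014 m or horizontal distance between bar0 and jet3 below 0.014 m or horizontal distance between bar0 and jet4 below 0.014 m) and z of bar0 in the frame of rail between 0.064 and 0.077 m and angle between the x axis of each of bar0, bar1, bar2, bar3, bar4 and the x axis of rail, either way round below 0.2 rad and linear speed of each of bar0, bar1, bar2, bar3, bar4 below 0.03 m/s and contact force between the fingers and bar0 below 0.2 N and (horizontal distance between bar1 and jet0 below 0.014 m or horizontal distance between bar1 and jet1 below 0.014 m or horizontal distance between bar1 and jet2 below 0.014 m or horizontal distance between bar1 and jet3 below 0.014 m or horizontal distance between bar1 and jet4 below 0.014 m) and z of bar1 in the frame of rail between 0.064 and 0.077 m and contact force between the fingers and bar1 below 0.2 N and (horizontal distance between bar2 and jet0 below 0.014 m or horizontal distance between bar2 and jet1 below 0.014 m or horizontal distance between bar2 and jet2 below 0.014 m or horizontal distance between bar2 and jet3 below 0.014 m or horizontal distance between bar2 and jet4 below 0.014 m) and z of bar2 in the frame of rail between 0.064 and 0.077 m and contact force between the fingers and bar2 below 0.2 N and (horizontal distance between bar3 and jet0 below 0.014 m or horizontal distance between bar3 and jet1 below 0.014 m or horizontal distance between bar3 and jet2 below 0.014 m or horizontal distance between bar3 and jet3 below 0.014 m or horizontal distance between bar3 and jet4 below 0.014 m) and z of bar3 in the frame of rail between 0.064 and 0.077 m and contact force between the fingers and bar3 below 0.2 N and (horizontal distance between bar4 and jet0 below 0.014 m or horizontal distance between bar4 and jet1 below 0.014 m or horizontal distance between bar4 and jet2 below 0.014 m or horizontal distance between bar4 and jet3 below 0.014 m or horizontal distance between bar4 and jet4 below 0.014 m) and z of bar4 in the frame of rail between 0.064 and 0.077 m and contact force between the fingers and bar4 below 0.2 N), for 0.2 s.
2. the lock is drawn fully back (value of joint lock above 0.062 m), for 0.1 s.
3. with the lock still back, the knob's pointer stands at the mark (value of joint lock above 0.055 m and horizontal distance between knob_pointer and mark_point below 0.0045 m and velocity of joint knob between -0.05 and 0.05 rad/s), for 0.2 s.
4. the lock is pushed fully home with the knob still at the mark (value of joint lock below 0.006 m and horizontal distance between knob_pointer and mark_point below 0.0045 m), for 0.2 s.
At the end, for the whole second after the job is handed in: Every bar present rests, released and still, crosswise on the rail (within 0.2 rad of square), its middle within 14 mm of a jet; the knob's pointer is within 4.5 mm of the mark at 40 mm radius (about 0.11 rad); the lock is within 6 mm of fully home (all of step 1 and all of step 4 and velocity of joint knob between -0.05 and 0.05 rad/s); the robot touches nothing.
It fails at once if the dish is pushed away or knocked over (distance of dish from where it was at the start of the episode above 0.03 m or angle between dish's own z axis and vertical above 0.5 rad).
It fails at once if the tube is pushed away or knocked over (distance of tube from where it was at the start of the episode above 0.03 m or angle between tube's own z axis and vertical above 0.5 rad).
It fails at once if the jar is pushed away or knocked over (distance of jar from where it was at the start of the episode above 0.03 m or angle between jar's own z axis and vertical above 0.5 rad).
Of bar0, bar1, bar2, bar3, bar4 only 3 to 5 are there at a start; the rules pass over those that are not, and their reading is None.
At some moment in a run one of bar0, bar1, bar2, bar3, bar4 may be knocked a few centimetres aside while the robot is not near it.
Once in a run the grip may slacken for a moment while it holds something.
It also fails if it takes over 210 s, if anything falls off the work surface, if the arm or the gripper's body presses on something with over 40 N, if the wrist force passes 120 N, or if a joint passes its speed limit or range.

ROBOT

A 6-joint arm with a two-finger parallel gripper is mounted at the origin on the work surface. World frame = base frame: x ahead of the robot, y to its left, z up, the work surface at z = 0. Lengths are in m, angles in rad, forces in N, time in s.
With the tool pointing down it reaches from about 0.275 to 0.825 m from the base axis. Payload 4.9 kg.
Tool frame: the origin (TCP) lies midway between the tips of the shut fingers; the grasp point (between the pads) lies 19 mm behind it (bot.grip_depth is the distance from the TCP to the grasp point, in m); z points along the fingers, y is the line along which they close (so a half turn about z gives the same grasp; the last joint's range is limited). The gripper opens to 85 mm and grips with 20 to 120 N. Pads are 22 mm wide; open, the fingers measure 114 mm over their backs; the gripper's body (76 mm by 85 mm) begins 54 mm behind the grasp point. The pads swing forward as they close: fully open they stand 13 mm farther back than shut.
Start: joints at [-1.261, 0.326, -0.193, 1.052, 0, 1.437], TCP at [0.236, -0.497, 0.231] pointing down, gripper open.
Joint ranges: [-2.65, 2.65], [-0.97, 1.79], [-1.3, 1.35], [-1.93, 2.1], [-1.47, 1.37], [-3.14, 3.14]. Speed limits (rad/s): [2.57, 2.57, 3.14, 3.14, 3.14, 3.14].

INTERFACE

Orientations are given as a unit quaternion [w, x, y, z].
In Python, from cell import bot gives the robot as it stands. Calls block until the motion is done:
- bot.move_pose(position, orientation): joint-space move of the TCP to a pose.
- bot.move_linear(position, speed=0.15, rotation=None, until_force=None): straight line of the TCP; rotation=None keeps the orientation; speed is the mean speed in m/s. With until_force (N) it stops when the force on the tool has changed by that much, and returns True; else False.
- bot.goto_joints(angles): joint-space move.
- bot.set_gripper(opening, grasp_force=None): opening from 0.0 (shut) to 1.0 (fully open); grasp_force is the grip in N (None keeps the last); returns when the fingers have stopped.
- bot.wait(seconds).
- bot.solve_ik(position, orientation): joint angles nearest the present ones, or None.
- bot.camera(name): name is "scene" or "top" or "wrist"; returns the picture (480x640x3 uint8, red, green, blue); there is no depth.
- bot.calibration(name): a dict with "mtx" (3x3 intrinsics, pixels), "k1" (the pictures are not rectified: a ray, as slopes to the right and down, at radius r is drawn at 1 + k1 r^2 times it, then the intrinsics apply), "extrinsics" (4x4, takes a point from world to camera coordinates); the wrist camera has in their place "hand_eye" (4x4, takes a point from camera to tool coordinates, whose origin is the TCP and whose axes are the flange's). Camera axes: x right, y down, z forward; pixel columns grow to the right and rows downward; lengths in m; the calibration is good to about 2 mm. A picture is of the moment at which its call begins: read the wrist's pose just before it. calibration takes no time and is no camera call.
A pose or a line that the arm cannot do raises bot.PlanningError and nothing moves.
- bot.close_job(): hands the job in; it is judged then, once.
Trained networks look in the newest picture that a camera, given by its name, has taken for a name from the list of things; names that differ only in an ending like _2 or _b are one class to them, and where a whole thing is asked for, a point or a joint stands for the part that bears it (a point fixed in the world has none). Each returns a list of dicts, best first, with "confidence" (0 to 1); they miss things now and then, are a little off and sometimes report something else, mostly with a low value. They report only what shows in the picture. A call takes as long as a camera call. They do not tell look-alikes from the thing itself.
- bot.search_frame(camera, thing): "bbox" ([left, top, width, height] in pixels, round what is visible of it).
Readings, each from a call of its own:
- bot.read_clock(): time.
- bot.read_joint_positions(): joint angles.
- bot.read_joint_vel(): joint speeds.
- bot.read_joint_efforts(): joint torques, N m.
- bot.read_position(): TCP position.
- bot.read_tool_rot(): TCP orientation.
- bot.read_ft_force(): force on the tool from outside, world axes, zero at the start.
- bot.read_moment(): the same for the moment, N m.
- bot.read_gripper_width(): opening from 0.0 (shut) to 1.0 (fully open).
- bot.read_finger_force(): force on a finger pad.
Only numpy, scipy, OpenCV 4.12 (cv2) and the standard library are available. Lean on these libraries where they do the work, as an engineer would, in place of code of your own. Each camera call takes 0.05 s, during which the arm holds its last target. There are 200 camera calls.

## Working session

There is one attempt and no reset: what is moved stays moved. The work goes in short steps, each a Python script; the robot and the scene stay as the last script left them, time stands still between calls to the robot, and variables do not carry over. Pictures are saved under pics/ and viewed, at most 14 in all, crops included, and the job is handed in when it is done.

```bash
mkdir -p pics; ls
python3 - <<'E'
from cell import bot
import cv2,numpy as np
for n in("scene","top"):
    cv2.imwrite(f"pics/{n}0.png",bot.camera(n)[:,:,::-1])
    c=bot.calibration(n);print(n,c)
print(bot.calibration("wrist"),bot.read_clock(),bot.read_tool_rot())
E
```

```text
pics
scene {'mtx': array([[561.12558605,   0.        , 307.66538858],
       [  0.        , 561.12558605, 242.08763195],
       [  0.        ,   0.        ,   1.        ]]), 'k1': -0.17583923570905144, 'extrinsics': array([[ 0.60381217,  0.7970595 , -0.01034495, -0.30308827],
       [ 0.64067244, -0.49298123, -0.58864958, -0.30703048],
       [-0.4742886 ,  0.34880606, -0.80832212,  1.68144964],
       [ 0.        ,  0.        ,  0.        ,  1.        ]])}
top {'mtx': array([[442.85856462,   0.        , 318.77048793],
       [  0.        , 442.85856462, 239.04546384],
       [  0.        ,   0.        ,   1.        ]]), 'k1': -0.06303873855981115, 'extrinsics': array([[-0.00535971, -0.99968663,  0.02445235, -0.05150988],
       [-0.99820387,  0.00388949, -0.05978215,  0.52471539],
       [ 0.05966831, -0.02472885, -0.99791191,  1.20974101],
       [ 0.        ,  0.        ,  0.        ,  1.        ]])}
{'mtx': array([[355.7666617 ,   0.        , 316.77162145],
       [  0.        , 355.7666617 , 240.9043807 ],
       [  0.        ,   0.        ,   1.        ]]), 'k1': -0.045478535019139926, 'hand_eye': array([[ 9.08019431e-04, -9.60670219e-01, -2.77690307e-01,
         7.12840842e-02],
       [ 9.99999426e-01,  7.14478939e-04,  7.98156314e-04,
         9.97164860e-04],
       [-5.68361125e-04, -2.77690872e-01,  9.60670316e-01,
        -1.41809167e-01],
       [ 0.00000000e+00,  0.00000000e+00,  0.00000000e+00,
         1.00000000e+00]])} 0.1 [-7.91634425e-04  9.75480055e-01  2.20086420e-01 -5.46945541e-05]
```

View pics/top0.png

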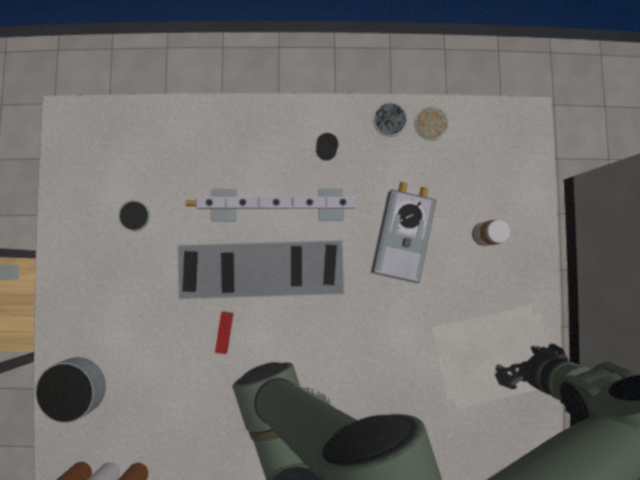

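View pics/scene0.png

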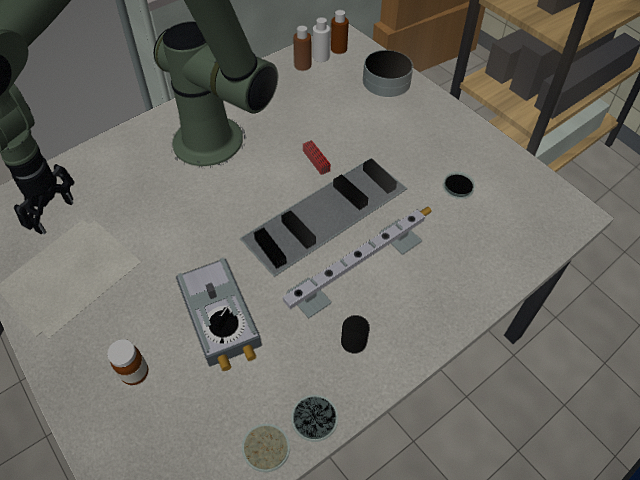

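Top view: four black bars at about (190,271), (228,272), (296,266) and (330,265). The rail jets are at (209…343, 202), and the console knob is at (410,215). Possible confusions are the red bar (224,333), which is a look-alike to leave, the tube (327,146), the dark disc (134,215) and the shelf blocks in the scene view. I choose the four black bars on the grey board.

```bash
cat > h.py <<'E'
from cell import bot
import cv2,numpy as np
from scipy.optimize import least_squares
from scipy.spatial.transform import Rotation as R
def cam(n):
    """picture + world->camera matrix, K, k1"""
    c=bot.calibration(n)
    if n=="wrist":
        p=np.array(bot.read_position());q=np.array(bot.read_tool_rot())
        T=np.eye(4);T[:3,:3]=R.from_quat(q[[1,2,3,0]]).as_matrix();T[:3,3]=p
        E=np.linalg.inv(T@np.array(c["hand_eye"]))
    else: E=np.array(c["extrinsics"])
    return bot.camera(n),(E,np.array(c["mtx"]),c["k1"])
def proj(P,C):
    E,K,k=C;P=np.atleast_2d(P)@E[:3,:3].T+E[:3,3];s=P[:,:2]/P[:,2:]
    s=s*(1+k*(s**2).sum(1,keepdims=True));return s*[K[0,0],K[1,1]]+K[:2,2]
def unproj(uv,z,C):
    E,K,k=C;d=(np.atleast_2d(uv)-K[:2,2])/[K[0,0],K[1,1]];s=d.copy()
    for _ in range(10): s=d/(1+k*(s**2).sum(1,keepdims=True))
    r=np.c_[s,np.ones(len(s))]@E[:3,:3];o=-E[:3,:3].T@E[:3,3]
    return o+r*((z-o[2])/r[:,2])[:,None]
def darkmask(im,t=60): return (im.max(2)<t).astype(np.uint8)
def bary(x,y,a,zc,L=.11,W=.03,H=.03):
    c=np.array([[i,j,k] for i in(-L/2,L/2) for j in(-W/2,W/2) for k in(-H/2,H/2)])
    return c@R.from_euler("z",a).as_matrix().T+[x,y,zc]
def feat(cnt):
    m=cv2.moments(cnt.astype(np.float32).reshape(-1,1,2))
    n=m["m00"];return np.array([m["m10"]/n,m["m01"]/n,m["mu20"]/n**2*300,m["mu11"]/n**2*300,m["mu02"]/n**2*300]),n
def fitbars(im,C,zc,t=60,tol=.3):
    """(x,y,yaw) of black bars with centre at height zc, silhouette-moment fit"""
    out=[];H,W=im.shape[:2]
    for c in cv2.findContours(darkmask(im,t),cv2.RETR_EXTERNAL,cv2.CHAIN_APPROX_NONE)[0]:
        if cv2.contourArea(c)<150: continue
        x0,y0,w,h=cv2.boundingRect(c)
        if x0<1 or y0<1 or x0+w>W-1 or y0+h>H-1: continue
        f,n=feat(c)
        (cu,cv_),(w,h),a=cv2.minAreaRect(c);b=cv2.boxPoints(((cu,cv_),(w,h),a))
        e=unproj(b,zc,C);d=e[1]-e[0] if np.linalg.norm(e[1]-e[0])>np.linalg.norm(e[2]-e[1]) else e[2]-e[1]
        p=e.mean(0);a0=(np.arctan2(d[1],d[0])+np.pi/2)%np.pi-np.pi/2
        r=lambda v:feat(cv2.convexHull(proj(bary(*v,zc),C).astype(np.float32)))[0]-f
        s=least_squares(r,[p[0],p[1],a0],x_scale=[.01,.01,.1],diff_step=1e-4)
        area=feat(cv2.convexHull(proj(bary(*s.x,zc),C).astype(np.float32)))[1]
        if abs(n/area-1)<tol and np.abs(s.fun).max()<8: out.append((*s.x,n/area,np.abs(s.fun).max()))
    return out
def quat(a):
    q=(R.from_euler("z",a)*R.from_euler("x",np.pi)).as_quat();return [float(v) for v in q[[3,0,1,2]]]
E
python3 - <<'E'
from h import *
np.set_printoptions(precision=4,suppress=True)
im,C=cam("top")
for b in fitbars(im,C,.019): print("bar",np.array(b))
print("jets",unproj([[209,202],[242,202],[276,202],[309,202],[343,202]],.055,C)[:,:2])
print("board",unproj([[178,246],[342,241],[343,293],[180,298]],.004,C)[:,:2])
print("knob",unproj([[410,215]],.07,C), unproj([[407,242]],.085,C))
print("red",unproj([[224,333]],.02,C),"tube",unproj([[327,152]],0.0,C),"jar",unproj([[485,232]],0.05,C))
E
```

```text
bar [ 0.4372  0.3011 -0.0302  0.8015  7.3859]
jets [[ 0.6231  0.2418]
 [ 0.6228  0.153 ]
 [ 0.6225  0.0616]
 [ 0.6223 -0.0272]
 [ 0.6221 -0.119 ]]
board [[ 0.5073  0.3387]
 [ 0.5195 -0.1193]
 [ 0.3745 -0.1209]
 [ 0.3629  0.3316]]
knob [[ 0.5848 -0.2972  0.07  ]] [[ 0.5117 -0.2844  0.085 ]]
red [[0.2686 0.2061 0.02  ]] tube [[ 0.7736 -0.0791  0.    ]] jar [[ 0.5401 -0.5097  0.05  ]]
```

Run:
```python
from h import *
np.set_printoptions(precision=4,suppress=True)
bot.move_pose([.5,-.2,.33],quat(0)) 
im0,C0=cam("wrist");cv2.imwrite("pics/w_con.png",im0[:,:,::-1])
bot.move_pose([.5,.1,.33],quat(0)); bot.wait(.2)
im,C=cam("wrist");cv2.imwrite("pics/w_bars.png",im[:,:,::-1])
for b in fitbars(im,C,.019,tol=.4): print("bar",np.array(b))
print(bot.read_clock(),bot.read_position())
np.savez("C.npz",C0E=C0[0],CE=C[0])
```

```text
bar [0.4365 0.196  0.0185 0.952  1.4425]
bar [ 0.4403  0.2994 -0.0348  0.9653  0.8467]
bar [ 0.4537  0.0083 -0.0019  0.96    0.6439]
bar [ 0.4569 -0.0839 -0.0727  0.9652  0.6343]
6.6667 [0.5  0.1  0.33]
```

View pics/w_bars.png

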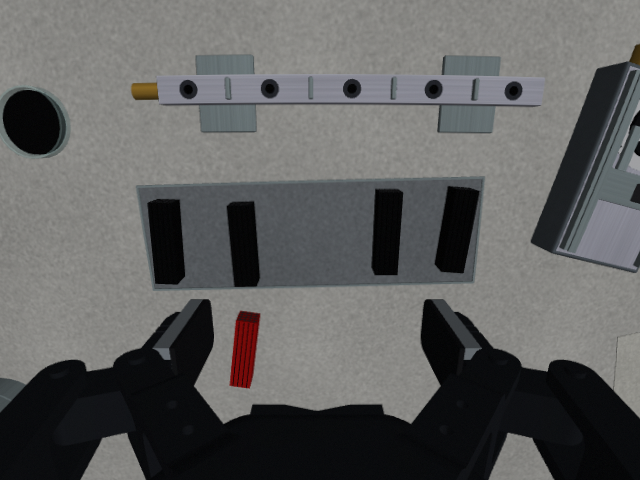

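View pics/w_con.png

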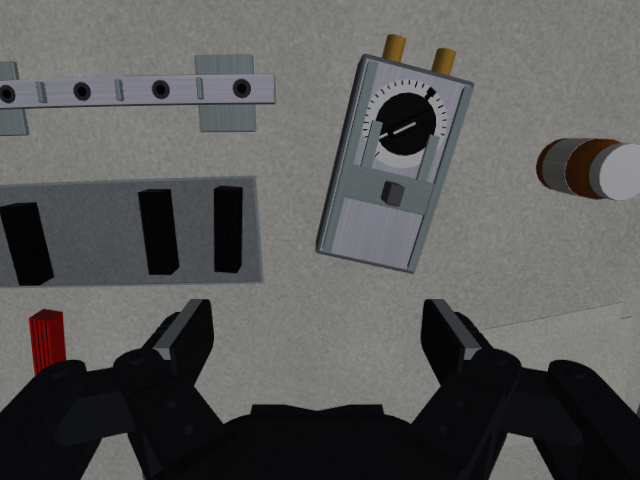

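The overview shows all four black bars on the board and the red look-alike at (245,350). The jets are at (188,89), (270,88), (352,88), (433,89) and (513,90). The console picture shows the lock handle at (393,192), the knob at (406,124) and the black mark wedge at (431,92). I'll start with the first bar.

```bash
cat >> h.py <<'E'
def overview():
    bot.move_pose([.5,.1,.33],quat(0));bot.wait(.2);im,C=cam("wrist")
    b=[x for x in fitbars(im,C,.019,tol=.4) if abs(x[0]-.44)<.09]
    r=[x for x in fitbars(im,C,.070,tol=.4) if abs(x[0]-.62)<.05]
    return im,C,b,r
D=-.011
def place(b,jet,ryaw,zc=.019):
    x,y,a=b[:3]
    bot.set_gripper(.75,40)
    bot.move_pose([x,y,.12],quat(a))
    bot.move_linear([x,y,zc+D],.1)
    bot.set_gripper(0.,40); w=bot.read_gripper_width()
    bot.move_linear([x,y,.15],.15); w1=bot.read_gripper_width()
    bot.move_linear([jet[0],jet[1],.15],.18,rotation=quat(ryaw)); w2=bot.read_gripper_width()
    bot.move_linear([jet[0],jet[1],.07+D+.012],.1)
    hit=bot.move_linear([jet[0],jet[1],.07+D-.001],.02,until_force=4)
    z=bot.read_position()[2]
    print("widths",w,w1,w2,"force",bot.read_finger_force(),"hit",hit,"z",z)
    bot.set_gripper(.55)
    bot.move_linear([jet[0],jet[1],.17],.12)
E
python3 - <<'E'
from h import *
np.set_printoptions(precision=4,suppress=True)
C=(np.load("C.npz")["CE"],np.array(bot.calibration("wrist")["mtx"]),bot.calibration("wrist")["k1"])
J=unproj([[188,89],[270,88.5],[352,88.5],[433,89],[513.5,90.]],.055,C)[:,:2]
s=np.polyfit(J[:,1],J[:,0],1);yaw=-np.arctan(s[0]);c=J.mean(0)
d=np.array([-np.sin(yaw),np.cos(yaw)])
Jf=np.array([c+d*.09*k for k in(2,1,0,-1,-2)])
print(J,yaw,Jf);np.savez("jets.npz",J=Jf,yaw=yaw)
im,C,b,r=overview();b.sort(key=lambda v:-v[1]);print(np.array(b))
place(b[0],Jf[0],yaw)
im,C,b,r=overview();print(np.array(b),"rail",np.array(r),bot.read_clock())
cv2.imwrite("pics/p1.png",im[:,:,::-1])
E
```

```text
[[ 0.625   0.241 ]
 [ 0.6248  0.1505]
 [ 0.6248  0.0608]
 [ 0.6251 -0.0284]
 [ 0.6256 -0.1189]] 0.001640593085302855 [[ 0.6248  0.241 ]
 [ 0.6249  0.151 ]
 [ 0.625   0.061 ]
 [ 0.6252 -0.029 ]
 [ 0.6253 -0.119 ]]
[[ 0.4403  0.2995 -0.0337  0.966   0.7682]
 [ 0.4366  0.196   0.0185  0.9514  1.6727]
 [ 0.4536  0.0082 -0.0009  0.9605  0.5323]
 [ 0.457  -0.0839 -0.0729  0.9644  0.6696]]
widths 0.34114690059159425 0.34595994574075534 0.34406935022018675 force 41.235825419425964 hit True z 0.05966542268612172
[[ 0.4368  0.1959  0.013   0.9475  2.1646]
 [ 0.4536  0.0084 -0.0044  0.9565  0.5166]
 [ 0.4571 -0.0838 -0.0717  0.9565  0.9995]] rail [[0.6236 0.2398 0.0083 0.9525 2.0565]] 16.7667
```

Run:
```python
from h import *
np.set_printoptions(precision=4,suppress=True)
f=np.load("jets.npz");J,yaw=f["J"],float(f["yaw"])
im,C,b,r=overview()
for j in (1,3,4):
    b.sort(key=lambda v:-v[1]);n=len(b);place(b[0],J[j],yaw)
    im,C,b,r=overview();print(j,"board",np.array(b),"rail",np.array(r),bot.read_clock())
    if len(b)!=n-1: break
cv2.imwrite("pics/p2.png",im[:,:,::-1])
```

```text
widths 0.3438461495989709 0.34296316597964377 0.34454031120428574 force 40.632635951042175 hit True z 0.05960575066860106
1 board [[ 0.4536  0.0084  0.0004  0.9569  0.6436]
 [ 0.457  -0.0838 -0.0709  0.9557  0.9342]] rail [[0.6236 0.2398 0.009  0.9502 2.2583]
 [0.6241 0.1496 0.0096 0.9424 3.4204]] 26.5167
widths 0.3437695229262982 0.3412108307422778 0.3394615669548058 force 40.309980511665344 hit True z 0.05958635349955514
3 board [[ 0.4571 -0.0839 -0.071   0.9562  0.9323]] rail [[ 0.6241 -0.0291  0.0003  0.9483  1.8868]
 [ 0.6239  0.2399  0.0087  0.9493  1.9571]
 [ 0.6237  0.1498 -0.0001  0.9403  3.0463]] 43.8333
widths 0.3441039091891779 0.34086089356141913 0.34524518661309916 force 40.5367648601532 hit True z 0.059584302424833695
4 board [] rail [[ 0.6241 -0.119  -0.0007  0.9518  1.5396]
 [ 0.6242 -0.0291 -0.0041  0.9484  1.9001]
 [ 0.6239  0.2398  0.0079  0.9494  1.8697]
 [ 0.6236  0.1498 -0.0018  0.94    3.1889]] 60.925
```

View pics/p2.png

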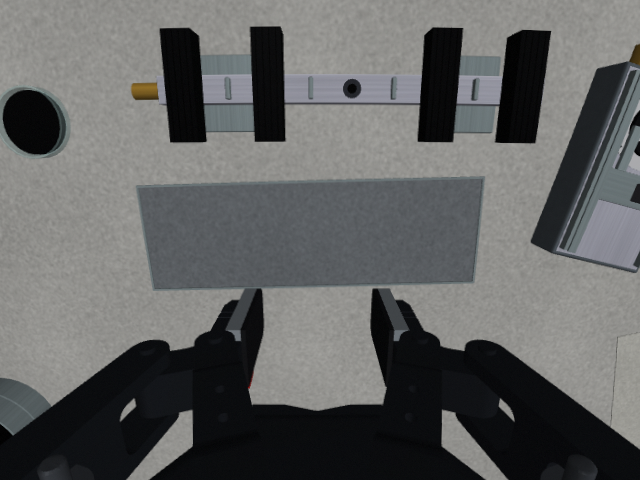

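All four bars lie square on jets at (183,85), (269,85), (440,85) and (524,86), and the middle jet (352,88) is left empty. Next is a close look at the console.

Run:
```python
from h import *
bot.set_gripper(1.0)
bot.move_pose([.52,-.28,.24],quat(-.22));bot.wait(.2)
im,C=cam("wrist");np.savez("Cc.npz",E=C[0]);np.save("con.npy",im)
# x2.5 crop around the console
uv=proj([[.56,-.29,.06]],C)[0];print(uv)
x0,y0=[int(v) for v in (uv-[130,110])];x0=max(x0,0);y0=max(y0,0);print(x0,y0)
cv2.imwrite("pics/con.png",cv2.resize(im[y0:y0+200,x0:x0+260,::-1],None,fx=3,fy=3,interpolation=cv2.INTER_CUBIC))
```

```text
[317.51989724 173.87839866]
187 63
```

View pics/con.png

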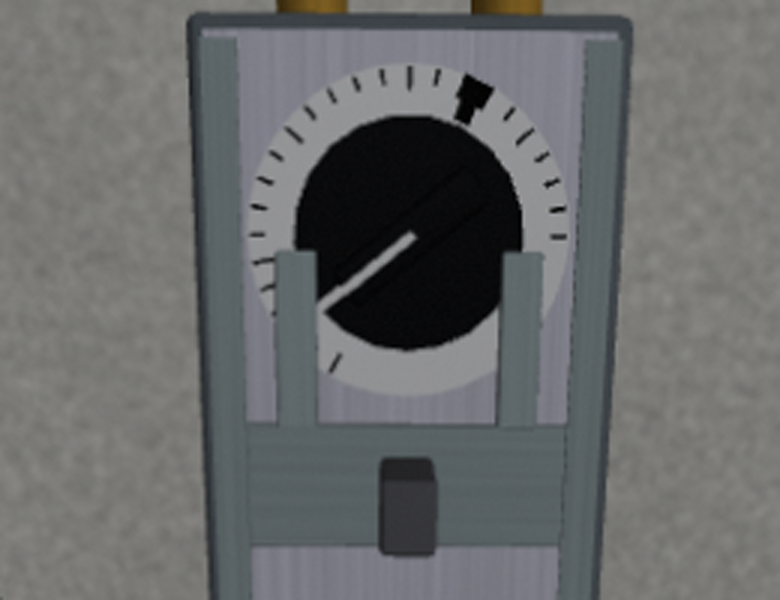

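Run:
```python
from h import *
np.set_printoptions(precision=4,suppress=True)
c=bot.calibration("wrist");C=(np.load("Cc.npz")["E"],np.array(c["mtx"]),c["k1"])
U=lambda p,z:unproj([[187+p[0]/3,63+p[1]/3]],z,C)[0,:2]
def circ(pts,z):
    P=np.array([U(p,z) for p in pts]);s=least_squares(lambda v:np.hypot(*(P-v[:2]).T)-v[2],[.58,-.29,.04]);return s.x,np.abs(s.fun).max()
print("skirt",circ([(409,115),(297,225),(522,225),(409,349),(330,160),(488,160)],.058))
for z in (.0505,.052,.058): print("bezel",z,circ([(248,235),(569,235),(409,63),(409,396),(290,120)],z))
k=circ([(409,115),(297,225),(522,225),(409,349),(330,160),(488,160)],.058)[0][:2]
h=U((408,517),.1);d=k-h;print("handle",h,"dist",np.hypot(*d),"yaw",np.arctan2(d[1],d[0]))
for l,a,b in(("L",(238,40),(252,600)),("R",(585,40),(561,600))):
    e=U(a,.055)-U(b,.055);print(l,np.arctan2(e[1],e[0]))
a,b=U((414,236),.092),U((321,307),.092);e=b-a;print("pointer mid",a,"tip",b,"ang",np.arctan2(e[1],e[0]),np.hypot(*e),"from axis",np.arctan2(*(b-k)[::-1]))
for z in(.0505,.058):
    for p in((464,122),(478,86),(471,104)):
        m=U(p,z)-k;print("mark",z,np.arctan2(m[1],m[0]),np.hypot(*m))
```

```text
skirt (array([ 0.5857, -0.301 ,  0.0326]), np.float64(0.0013711424779068102))
bezel 0.0505 (array([ 0.5861, -0.3011,  0.0483]), np.float64(0.0002751384535334689))
bezel 0.052 (array([ 0.5861, -0.3011,  0.048 ]), np.float64(0.000273892832791639))
bezel 0.058 (array([ 0.5862, -0.301 ,  0.0472]), np.float64(0.000268910350256224))
handle [ 0.5141 -0.2844] dist 0.0735406392767517 yaw -0.22836926499068133
L -0.22883021919370844
R -0.21768332587103642
pointer mid [ 0.5862 -0.3018] tip [ 0.5737 -0.2737] ang 1.9905841590381033 0.030780856151694094 from axis 1.9845033058655073
mark 0.0505 -0.6732771409509368 0.03648902814482681
mark 0.0505 -0.6551238358449907 0.047137372037221945
mark 0.0505 -0.663023071942718 0.04182977249650032
mark 0.058 -0.6692030009264172 0.03567229600789194
mark 0.058 -0.6519740800988003 0.04608217326309989
mark 0.058 -0.6594715491010796 0.04089359891834584
```

```bash
cat >> h.py <<'E'
YC=-.2235;K=np.array([.586,-.301]);X=np.array([np.cos(YC),np.sin(YC)])
def slide(h,dist,force=15):
    """grip lock at h (xy), move it dist along console x until the stop; returns tcp xy"""
    bot.set_gripper(.6,60)
    bot.move_pose([*h,.15],quat(YC));bot.move_linear([*h,.071],.08)
    bot.set_gripper(0.,60);w=bot.read_gripper_width()
    t=h+X*dist;hit=bot.move_linear([*t,.071],.04,until_force=force)
    p=np.array(bot.read_position());print("w",w,bot.read_gripper_width(),"hit",hit,"moved",(p[:2]-h)@X,"knob dist",(K-p[:2])@X,bot.read_ft_force())
    bot.set_gripper(.6);bot.move_linear([*p[:2],.16],.12);return p[:2]
def conpic(name,at=(.52,-.28),z=.24):
    bot.move_pose([*at,z],quat(-.22));bot.wait(.2);im,C=cam("wrist");np.savez("Cc.npz",E=C[0])
    cv2.imwrite(name,cv2.resize(im[63:263,187:447,::-1],None,fx=3,fy=3,interpolation=cv2.INTER_CUBIC))
E
python3 - <<'E'
from h import *
slide(np.array([.5141,-.2844]),-.078)
bot.set_gripper(1.);conpic("pics/lock.png");print(bot.read_clock())
E
```

```text
w 0.17597364235834403 0.17237143844078182 hit True moved -0.054385065599844615 knob dist 0.12817603414230327 [ 2.83637113 -0.02031521  0.16769005]
72.7
```

View pics/lock.png

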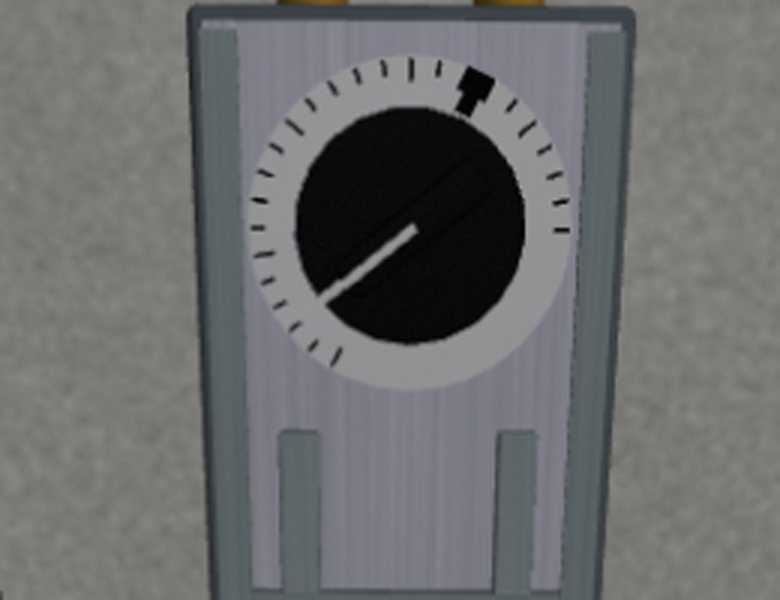

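The lock is drawn back, with the fork arms clear at (299,435) and (517,435). The handle is 128 mm from the knob axis, against 130 mm expected. Now I'll turn the knob.

```bash
cat >> h.py <<'E'
def turn(frm,to):
    """grip knob whose pointer is at world angle frm; turn to angle to"""
    bot.set_gripper(.5,80)
    bot.move_pose([*K,.16],quat(frm+np.pi))
    if bot.read_joint_positions()[5]+frm-to>3.0:
        print("half turn");q=list(bot.read_joint_positions());q[5]-=np.pi;bot.goto_joints(q)
    bot.move_linear([*K,.064],.08);print(bot.read_joint_positions()[5])
    bot.set_gripper(0.,80);print("w",bot.read_gripper_width())
    q=list(bot.read_joint_positions());q0=q[5];n=max(1,int(np.ceil(abs(frm-to)/.7)))
    for i in range(1,n+1): q[5]=q0+(frm-to)*i/n;bot.goto_joints(q)
    bot.wait(.3);print("j6",q0,bot.read_joint_positions()[5],"w",bot.read_gripper_width(),bot.read_position(),bot.read_moment())
    bot.set_gripper(.5);bot.move_linear([*K,.16],.12)
E
python3 - <<'E'
from h import *
turn(1.987,-.66)
bot.set_gripper(1.);conpic("pics/knob.png",at=(.54,-.29),z=.20);print(bot.read_clock())
E
```

```text
-2.5735162369776363
w 0.12410472135966007
j6 -2.573504140866819 0.07235138717335539 w 0.12859951424525873 [ 0.58437482 -0.29914716  0.06462061] [ 0.94429538  1.60046191 -0.07174964]
86.6833
```

View pics/knob.png

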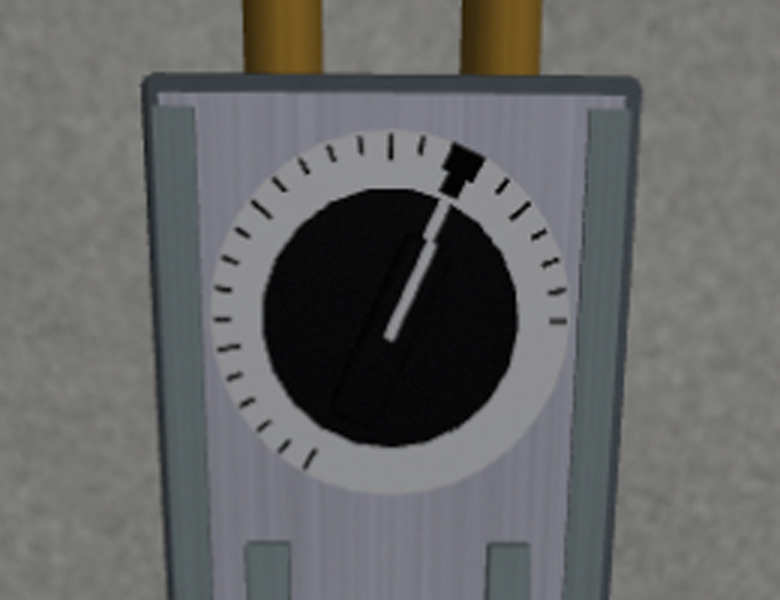

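The pointer, running (390,340)→(446,200), nearly reaches the mark wedge at (455,188)–(467,155). I'll check the angles numerically.

Run:
```python
from h import *
np.set_printoptions(precision=4,suppress=True)
c=bot.calibration("wrist");C=(np.load("Cc.npz")["E"],np.array(c["mtx"]),c["k1"])
U=lambda p,z:unproj([[187+p[0]/3,63+p[1]/3]],z,C)[0,:2]
P=np.array([U(p,.0505) for p in[(209,312),(570,312),(391,131),(391,494)]]);k=P.mean(0)
P=np.array([U(p,.058) for p in[(263,318),(518,318),(391,188),(391,446)]]);k2=P.mean(0);print(k,k2)
an=lambda v:np.arctan2(v[1],v[0])
for p in((453,192),(460,178),(466,156)): m=U(p,.0505)-k;print("mark",an(m),np.hypot(*m))
for p in((446,199),(431,240)): m=U(p,.058)-k;print("skirt ptr",p,an(m),np.hypot(*m))
e=U((434,243),.092)-U((390,340),.092);print("top ptr",an(e),np.hypot(*e),U((390,340),.092))
```

```text
[ 0.5872 -0.3012] [ 0.5869 -0.3013]
mark -0.6925264542911713 0.035921441905717624
mark -0.6919340396150232 0.039850995114243816
mark -0.6657981863574162 0.045403768137263475
skirt ptr (446, 199) -0.6607326475277223 0.033217043153761255
skirt ptr (431, 240) -0.704076710217119 0.02247057108589832
top ptr -0.6473887961522884 0.02398285855023379 [ 0.5851 -0.3007]
```

Run:
```python
from h import *
h=np.array([.5141,-.2844])-X*.0544
slide(h,.08)
bot.set_gripper(1.);conpic("pics/home.png",at=(.54,-.29),z=.20)
im,C,b,r=overview();print(np.array(b),np.array(r),bot.read_clock())
```

```text
w 0.1779607502905948 0.17905253322984624 hit True moved 0.07020740022611714 knob dist 0.05798356831634149 [-1.82930787 -0.17911011  5.43965818]
[] [[ 0.62407376 -0.11907097 -0.0051228   0.95503682  1.37505576]
 [ 0.62418382 -0.02915243 -0.0053925   0.95131032  1.75222929]
 [ 0.62361861  0.23980646  0.0036007   0.95115058  1.79354458]
 [ 0.62373304  0.14967774  0.00705636  0.94383086  2.83496177]] 98.1
```

View pics/home.png

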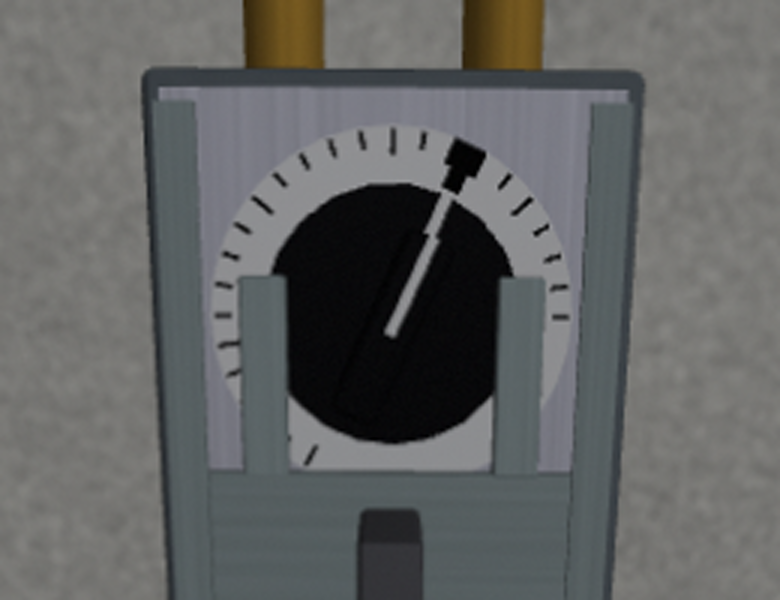

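The lock moved 70.2 mm, which is its full stroke, so it is home. The pointer tip (446,193) still touches the mark at (463,158), and all four bars are on their jets. Handing in.

```bash
python3 -c "
from cell import bot
print(bot.close_job(),bot.read_clock())"
```

```text
the job is handed in; nothing more can be done
the job is handed in; nothing more can be done
```

I handed the job in at about 98 s, verdict not shown: in the last pictures all four bars present lie square on their own jets (within about 2 mm), the knob is within about 0.02 rad of the mark and the lock is fully home.

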